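# Chock the sample bottle on the sloping drip board

## Task

Park the amber sample bottle on the white sloping drip board so that it cannot roll: first set the blue U-shaped chock flat and square inside the red outline, with its two wedge feet pointing up the slope, and let go of it. Then lift the bottle from its grey cradle, lay it crosswise on the board against both wedge feet, middle of the bottle in line with the middle of the chock, and only let go once it rests there; it must never drop or roll away freely. Leave the beaker, tip box and timer alone.

Things in the scene. Friction and masses are not known exactly. Their poses are not given: they have to be found in the camera images.
- board: White drip board fixed to the bench, 280 mm (x) by 240 mm (y). Origin on the bench under its middle, z up. Its flat top falls at 7 degrees (0.122 rad) towards its own +x (y is level across the slope): top surface 49 mm above the bench at the high edge (x = -140 mm), 32 at the middle, 15 at the low edge, no lip. A 30 mm wide, 9 mm high steel gutter lies beyond the low edge. Round things roll off.
- zone (a point): Centre of the red painted outline on the board's top surface, 45 mm down the slope (+x) from the board's middle, 27 mm above the bench; axes as board (level, not tilted). The outline's inside is 114 mm along the board's x by 150 mm along its y.
- chock: Loose blue chock, a flat U of 80 (x) by 100 mm (y), 200 g. Origin: centre of its underside, z up. Bar along y at its +x end. Two feet, 20 mm wide at y = -40 and +40, up to 19 mm high, reach to x = -40 and end in black 45-degree wedge faces looking to -x, which must point up the slope; open gap between. A bottle resting on both faces has its axis at x = -53 mm, 25 mm above the underside.
- chock_bar (a point): Centre of the chock's bar, the part to grip: 18 mm thick along the chock's x, 100 mm long along y, 32 mm high; 31 mm towards the chock's +x from its origin, 16 mm above its underside; axes as chock.
- bottle: Amber bottle with paper label, lying. Origin on its axis at the middle of the barrel (grasp here); its y is the long axis, towards the white cap. Barrel 50 mm diameter, 120 mm long (y -60 to +60), then shoulder and 36 mm cap up to y = +94 mm. 0.2 to 0.4 kg. Rolls about y, so its x and z point any way. The cap may end on either side of the board.
- cradle: Grey cradle fixed to the bench, 64 (x) by 110 mm (y); the bottle lies in it along y, its axis 37 mm above the bench. Origin on the bench under its middle. Two V saddles, 10 mm thick at y = -42 and +42 mm, up to 29 mm high; between them only a 6 mm base plate, so fingers fit beside the bottle's middle.
- beaker: Glass beaker, bystander, 72 mm wide, 95 mm high, origin at its underside.
- tip_box: Blue box with white lid, bystander, 90 x 120 x 65 mm, origin at its underside.
- timer: Grey timer, bystander, 50 x 70 x 18 mm, origin at its underside.
Things that resemble listed ones, but are neither listed nor needed, are in the scene too. What is meant by the bottle is not black, pink or turquoise, and is the larger of those in its own colour.

How it is judged:
By the outcome, as a careful person would: the job done as asked, in the order asked, and still so for the second after the job is handed in, with the robot touching nothing.
It also fails if it takes over 64 s, if anything falls off the work surface, if the arm or the gripper's body presses on something with over 40 N, if the wrist force passes 120 N, or if a joint passes its speed limit or range.

## Robot

A 6-joint arm with a two-finger parallel gripper is mounted at the origin on the work surface. World frame = base frame: x ahead of the robot, y to its left, z up, the work surface at z = 0. Lengths are in m, angles in rad, forces in N, time in s.
With the tool pointing down it reaches from about 0.3 to 0.85 m from the base axis. Payload 5.4 kg.
Tool frame: the origin (TCP) lies at the very end of the fingers, on their centre line; the grasp point (between the pads) lies 19 mm behind it; z points along the fingers, y is the line along which they close (so a half turn about z gives the same grasp; the last joint's range is limited). The gripper opens to 85 mm and grips with 20 to 120 N. Pads are 22 mm wide; open, the fingers measure 114 mm over their backs; the gripper's body (76 mm by 85 mm) begins 54 mm behind the grasp point. The pads swing forward as they close: fully open they stand 13 mm farther back than shut.
Start: joints at [1.072, 0.158, 1.597, -0, 1.386, -0.21], TCP at [0.164, 0.551, 0.193] pointing down, gripper open.
Joint ranges: [-2.91, 2.91], [-0.94, 2.29], [0.18, 2.7], [-1.29, 4.43], [0.17, 2.64], [-3, 3]. Speed limits (rad/s): [2.57, 2.57, 3.14, 3.14, 3.14, 3.14].

## Interface

Orientations are given as a rotation vector (axis times angle).
In Python, from bench import robot, vision, order gives the robot as it stands.
- The arm moves only by the shell command python3 -m crank 'ROWS' [FORCE]. ROWS is JSON, a list of rows, each a list of 7 numbers: the shift along the tool's x, y, z in cm, then the turn, a rotation vector about the tool's x, y, z in rad, then the finger opening in cm, from 0 to 8.54. A call has 1 to 8 rows; each row shifts and turns the commanded pose from where the row before left it, along the tool's axes as they then stand; what a row does not reach is not made up. A row lasts 1/8 s, in which the tool goes at most 62.5 mm and 10.7 degrees, less where a joint would pass 70% of its speed; a pose out of reach is approached as far as the arm can. A call with a gripper value outside its range is refused whole. The fingers move at their own pace and stop on an object; FORCE is the grip in N (left out, the last holds). Time passes only in rows, so rows that do not move let the fingers close. It gives the time, the measured TCP pose, the force, the opening and the grip force at its end, in the units of the state.
- robot.get_state(): the state, without advancing time (a new reading comes with each control period).
- vision.get_image(name): name is "scene" or "top"; returns the picture (400x640x3 uint8, red, green, blue); there is no depth.
- vision.calibration(name): a dict with "vertical_fov" (degrees; the focal length in pixels is half the picture's height over the tangent of half this angle, whatever the lens; pixels are square), "cx", "cy" (the principal point, pixels), "k1" (the pictures are not rectified: a ray, as slopes to the right and down, at radius r is drawn at 1 + k1 r^2 times it, then the intrinsics apply), "cam_to_world" (4x4, takes a point from camera to world coordinates). Camera axes: x right, y up, looking along -z (the intrinsics and any distortion apply to the point x, -y, -z); pixel columns grow to the right and rows downward; lengths in m; the calibration is good to about 2 mm. A picture is of the moment at which its call begins. calibration takes no time and is no camera call.
- order.sign_off(): hands the job in; it is judged then, once.
The state is a dict: "time": time; "joints": joint angles; "joint_vel": joint speeds; "joint_torque": joint torques, N m; "ee_pos": TCP position; "ee_rot": TCP orientation; "wrist_force": force on the tool from outside, world axes, zero at the start; "torque": the same for the moment, N m; "grip_width": finger opening in m; "finger_force": force on a finger pad.
Only numpy, scipy, OpenCV 4.12 (cv2) and the standard library are available. Lean on these libraries where they do the work, as an engineer would, in place of code of your own. Each camera call takes 0.05 s, during which the arm holds its last target. There are 200 camera calls.

## Working session

There is one attempt and no reset: what is moved stays moved. The work goes in short steps, Python scripts to look and compute and a shell command to move; the robot and the scene stay as the last step left them, time stands still between calls to the robot, and variables do not carry over. Pictures are saved under pics/ and viewed, at most 10 in all, crops included, and the job is handed in when it is done.

```bash
ls; mkdir -p pics
python3 - <<'E'
from bench import robot, vision
import cv2
for n in ("scene","top"):
    im=vision.get_image(n); cv2.imwrite(f"pics/{n}0.png",im[:,:,::-1]); print(n,vision.calibration(n))
s=robot.get_state(); print(s["ee_pos"],s["ee_rot"],s["grip_width"],s["time"])
E
```

```text
pics
scene {'vertical_fov': 44.009889096426534, 'cx': 316.38704490605613, 'cy': 203.71985172939296, 'k1': -0.059327923766754186, 'cam_to_world': array([[ 0.32646956, -0.69667869,  0.63879295,  1.44942266],
       [ 0.94514403,  0.23276754, -0.22917688, -0.391623  ],
       [ 0.01097239,  0.67857062,  0.73445321,  1.12268793],
       [ 0.        ,  0.        ,  0.        ,  1.        ]])}
top {'vertical_fov': 47.91427986511029, 'cx': 317.7794112733443, 'cy': 201.45981262762524, 'k1': -0.08438406563799991, 'cam_to_world': array([[ 0.03285191,  0.97352426, -0.22621067,  0.12128983],
       [-0.99945852,  0.03241793, -0.00563403, -0.05628811],
       [ 0.00184841,  0.22627327,  0.97406211,  1.72618845],
       [ 0.        ,  0.        ,  0.        ,  1.        ]])}
[0.16350737 0.5506311  0.19250518] [-4.52050790e-01 -3.10832829e+00  2.51626763e-03] 0.08529392072926541 0.1
```

View pics/scene0.png

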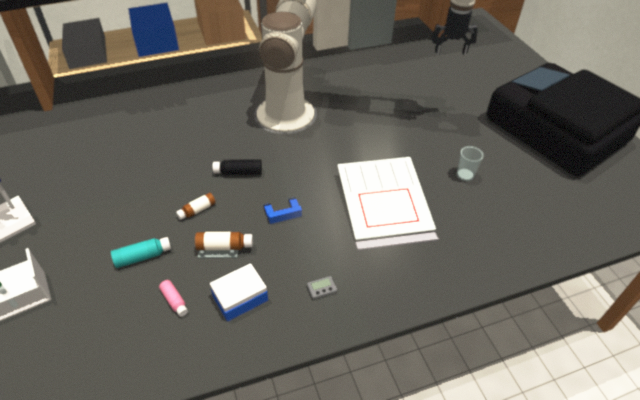

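View pics/top0.png

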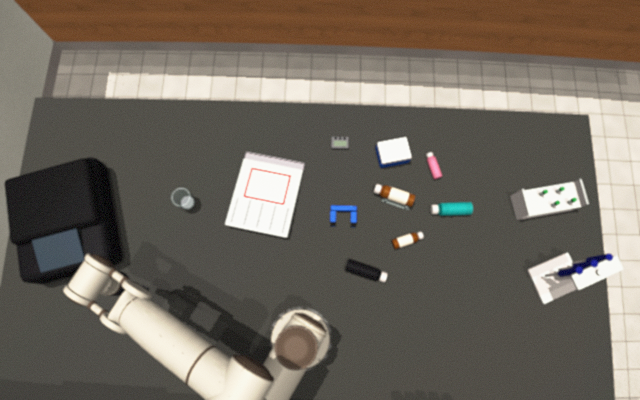

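Candidates for the amber bottle (scene px): large amber in cradle (222,241), small amber (196,207), black (237,167), turquoise (140,252), pink (173,297). By the description I choose (222,241), seen at (395,196) in the top view. The chock is at scene (283,211), top (343,214). The board is at scene (387,200), with the red outline at (388,208). Its low side, with the gutter, faces away from the robot.

```bash
cat > h.py <<'E'
import numpy as np, cv2
from bench import robot, vision
def rays(n,px):
    c=vision.calibration(n); f=200/np.tan(np.radians(c["vertical_fov"]/2))
    K=np.array([[f,0,c["cx"]],[0,f,c["cy"]],[0,0,1.]])
    p=cv2.undistortPoints(np.array(px,float).reshape(-1,1,2),K,np.array([c["k1"],0,0,0,0.])).reshape(-1,2)
    M=c["cam_to_world"]; d=np.c_[p[:,0],-p[:,1],-np.ones(len(p))]@M[:3,:3].T
    return M[:3,3],d
def cast(n,px,z):
    o,d=rays(n,px); return o+d*((np.asarray(z)-o[2])/d[:,2])[:,None]
def proj(n,P):
    c=vision.calibration(n); f=200/np.tan(np.radians(c["vertical_fov"]/2)); M=c["cam_to_world"]
    q=(np.atleast_2d(P)-M[:3,3])@M[:3,:3]; s=np.c_[q[:,0],-q[:,1]]/-q[:,2:]
    s=s*(1+c["k1"]*(s**2).sum(1,keepdims=True)); return s*f+[c["cx"],c["cy"]]
def tri(a,b):
    (o1,d1),(o2,d2)=rays("scene",[a]),rays("top",[b]); d1=d1[0];d2=d2[0]
    t=np.linalg.lstsq(np.c_[d1,-d2],o2-o1,rcond=None)[0]
    p,q=o1+t[0]*d1,o2+t[1]*d2; return (p+q)/2,np.linalg.norm(p-q)
def big(m,box):
    k=np.zeros_like(m); x0,y0,x1,y1=box; k[y0:y1,x0:x1]=m[y0:y1,x0:x1]
    return k
E
python3 - <<'E'
from h import *
boxes={"scene":dict(red=(350,175,430,240),chock=(255,190,312,230),bot=(185,220,262,265)),
 "top":dict(red=(235,160,300,215),chock=(322,198,364,232),bot=(368,175,420,215))}
cr=[]
for n in boxes:
    im=cv2.imread(f"pics/{n}0.png"); hsv=cv2.cvtColor(im,cv2.COLOR_BGR2HSV); B=boxes[n]
    H,S,V=cv2.split(hsv)
    red=big((((H<12)|(H>168))&(S>60)).astype(np.uint8),B["red"])
    q=cv2.minAreaRect(cv2.findNonZero(red)); print(n,"red rect",q)
    h=cv2.convexHull(cv2.findNonZero(red)); a=cv2.approxPolyN(h,4); print("quad",a.reshape(-1,2).tolist())
    ch=big(((H>100)&(H<130)&(S>120)).astype(np.uint8),B["chock"])
    print("chock",cv2.countNonZero(ch),cv2.minAreaRect(cv2.findNonZero(ch)),cv2.approxPolyN(cv2.convexHull(cv2.findNonZero(ch)),4).tolist())
    am=big(((H<20)&(S>80)&(V>40)).astype(np.uint8),B["bot"]); print("amber",cv2.minAreaRect(cv2.findNonZero(am)))
    print("aruco base px",proj(n,[0,0,0]))
    for k in("chock","bot"):
        x0,y0,x1,y1=B[k]; cr.append(cv2.resize(im[y0-3:y1+3,x0-3:x1+3],(400,300),interpolation=cv2.INTER_CUBIC)) if 0 else cr.append(cv2.resize(im[(y0+y1)//2-30:(y0+y1)//2+30,(x0+x1)//2-40:(x0+x1)//2+40],(400,300),interpolation=cv2.INTER_CUBIC))
cv2.imwrite("pics/crop1.png",np.vstack([np.hstack(cr[:2]),np.hstack(cr[2:])]))
E
```

```text
scene red rect ((388.0846862792969, 207.17694091796875), (34.605690002441406, 56.68387222290039), 82.87498474121094)
quad [[367, 227], [357, 194], [408, 188], [419, 221]]
chock 450 ((282.9117736816406, 210.1470947265625), (18.675243377685547, 35.65273666381836), 75.96376037597656) [[[270, 223], [263, 205], [295, 198], [304, 214]]]
amber ((218.5, 240.0), (18.0, 49.0), 90.0)
aruco base px [[285.4294248  112.72436713]]
top red rect ((266.8355407714844, 185.7811737060547), (41.71712112426758, 30.541051864624023), 11.888657569885254)
quad [[283, 204], [243, 196], [251, 167], [290, 175]]
chock 327 ((343.0, 214.0), (18.0, 26.0), 90.0) [[[356, 223], [330, 222], [330, 205], [356, 205]]]
amber ((397.26995849609375, 195.10462951660156), (35.46305847167969, 13.566405296325684), 17.818889617919922)
aruco base px [[300.65894286 338.25638371]]
```

View pics/crop1.png

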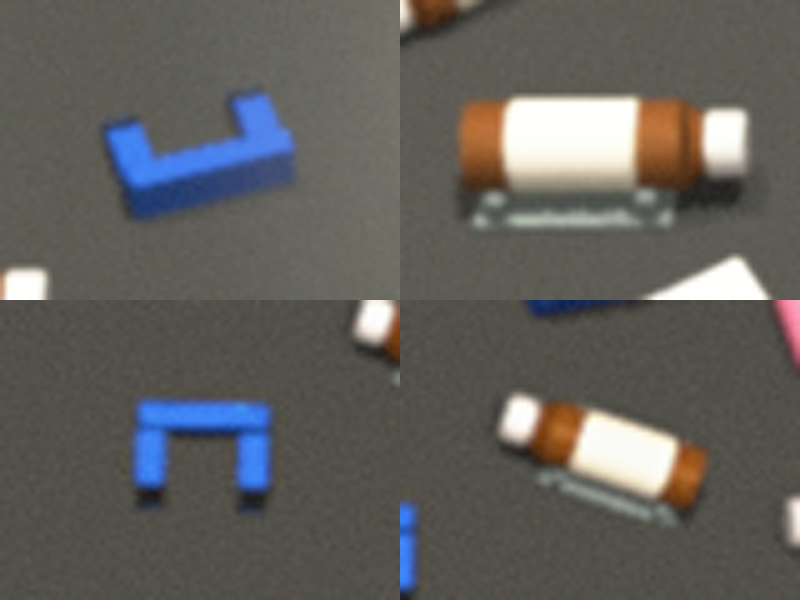

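The crop confirms both: the chosen bottle is the large amber one with a white label, lying in the cradle. Its barrel runs from scene (195,240) to (240,240), and its cap end is at top (375,188). The chock's wedges face the robot (-x), with the bar at top (343,208).

Run:
```python
from h import *
np.set_printoptions(precision=4,suppress=True)
# red outline
t=np.tan(np.radians(7))
for n,q in(("scene",[[367,227],[419,221],[408,188],[357,194]]),("top",[[251,167],[290,175],[283,204],[243,196]])):
    zs=[.020,.020,.034,.034]
    P=cast(n,q,zs)[:,:2]
    lo=(P[0]+P[1])/2; hi=(P[2]+P[3])/2; print(n,"zone",P.mean(0),"yawx",np.degrees(np.arctan2(*(lo-hi)[::-1])), np.linalg.norm(lo-hi),"yaw cross",[np.degrees(np.arctan2(*d[::-1])) for d in (P[1]-P[0],P[2]-P[3])],np.linalg.norm(P[1]-P[0]))
# chock
P=cast("top",[[330.2,208],[356.8,208.],[343.3,208]],.032);print("bar top",P)
P=cast("scene",[[270.0-.4,217.2],[301.6-.2,210.3]],.032);print("bar front-top edge scene",P,np.degrees(np.arctan2(*(P[1]-P[0])[1::-1])))
P=cast("scene",[[269.5,223],[301.5,216.2]],0.0);print("bar front-bottom",P,np.degrees(np.arctan2(*(P[1]-P[0])[1::-1])))
# bottle
for n,q in(("top",[[411.6,199.8],[374.8,187.6]]),("scene",[[194.8,240.3],[251.8,240.1]])):
    P=cast(n,q,.037)[:,:2]; d=P[1]-P[0];L=np.linalg.norm(d); print(n,"bottle",P,L,"mid",P[0]+d*.06/.154,"yaw y",np.degrees(np.arctan2(d[1],d[0])))
```

```text
scene zone [0.5775 0.1495] yawx -9.038327200001575 0.12307139917076923 yaw cross [np.float64(79.8464020303), np.float64(80.7157786506334)] 0.15769151519539681
top zone [0.5741 0.1553] yawx -9.627359213184551 0.12375459628616024 yaw cross [np.float64(-100.15894202246831), np.float64(-99.619407756122)] 0.15898285774585771
bar top [[ 0.4905 -0.0952  0.032 ]
 [ 0.4939 -0.1977  0.032 ]
 [ 0.4922 -0.1456  0.032 ]]
bar front-top edge scene [[ 0.5082 -0.1986  0.032 ]
 [ 0.5118 -0.1021  0.032 ]] 87.8349155373948
bar front-bottom [[ 0.5026 -0.1993  0.    ]
 [ 0.5072 -0.1007  0.    ]] 87.34436133347734
top bottle [[ 0.5323 -0.4094]
 [ 0.5762 -0.2662]] 0.14974380053429953 mid [ 0.5494 -0.3536] yaw y 72.92381487223807
scene bottle [[ 0.529  -0.4209]
 [ 0.5788 -0.2693]] 0.15952633108556782 mid [ 0.5484 -0.3618] yaw y 71.82211809325452
```

```bash
cat >> h.py <<'E'
from scipy.spatial.transform import Rotation as Rn
def goal(p,yaw,tilt=0):
    """yaw(deg) of tool y, tilt about tool x; prints shift (cm, present tool axes) and rotvec left"""
    s=robot.get_state(); R=Rn.from_rotvec(s["ee_rot"])
    y=np.radians(yaw); G=Rn.from_matrix(np.array([[-np.sin(y),np.cos(y),0],[np.cos(y),np.sin(y),0],[0,0,-1]]).T.T.T if 0 else np.c_[[-np.sin(y),np.cos(y),0],[np.cos(y),np.sin(y),0],[0,0,-1]])*Rn.from_rotvec([tilt,0,0])
    print("t",round(s["time"],2),"pos",s["ee_pos"].round(4),"F",np.round(s["wrist_force"],1),"w",round(s["grip_width"],4),"ff",s["finger_force"])
    print("shift cm",(R.inv().apply(np.array(p)-s["ee_pos"])*100).round(2),"turn",(R.inv()*G).as_rotvec().round(4))
E
python3 -m crank '[[0,0,0,0,0,0.183,8.5],[0,0,0,0,0,0.183,8.5],[0,0,0,0,0,0.183,8.5],[0,0,0,0,0,0.183,8.5],[0,0,0,0,0,0.183,8.5],[0,0,0,0,0,0.183,8.5],[0,0,0,0,0,0.183,8.5],[0,0,0,0,0,0,8.5]]'
python3 -m crank '[[-4.98,2.37,0,0,0,0,5],[-4.98,2.37,0,0,0,0,5],[-4.98,2.37,0,0,0,0,5],[-4.98,2.37,0,0,0,0,5],[-4.98,2.37,0,0,0,0,5],[-4.98,2.37,0,0,0,0,5],[-4.98,2.37,0,0,0,0,5],[0,0,0,0,0,0,5]]'
python3 -c "
from h import *
goal([.4955,-.1475,.06],0)"
```

```text
time: 1.1
ee_pos: [0.1636, 0.5509, 0.1929]
ee_rot: [2.218, 2.225, -0.002]
wrist_force: [0.5, -0.1, 0.1]
grip_width: 0.0851
finger_force: 0.0
time: 2.1
ee_pos: [0.3314, 0.2, 0.1935]
ee_rot: [2.224, 2.218, 0.0]
wrist_force: [0.0, 0.3, 0.7]
grip_width: 0.0502
finger_force: 0.0
t 2.1 pos [0.3314 0.2    0.1935] F [0.  0.3 0.7] w 0.0502 ff 0.0
shift cm [-34.7   16.49  13.37] turn [ 0.0007  0.0005 -0.0025]
```

```bash
python3 -m crank '[[-4.96,2.36,1.2,0,0,0,5],[-4.96,2.36,1.2,0,0,0,5],[-4.96,2.36,1.2,0,0,0,5],[-4.96,2.36,1.2,0,0,0,5],[-4.96,2.36,1.2,0,0,0,5],[-4.96,2.36,1.2,0,0,0,5],[-4.96,2.36,1.2,0,0,0,5],[0,0,0,0,0,0,5]]'
python3 - <<'E'
from h import *
goal([.4955,-.1475,.06],0)
im=vision.get_image("scene")[:,:,::-1]; im2=vision.get_image("top")[:,:,::-1]
p=robot.get_state()["ee_pos"]; print(proj("scene",p),proj("top",p))
cv2.imwrite("pics/c2.png",np.hstack([cv2.resize(im[170:250,240:320],(400,400),interpolation=cv2.INTER_CUBIC),cv2.resize(im2[175:255,300:380],(400,400),interpolation=cv2.INTER_CUBIC)]))
E
```

```text
time: 3.1
ee_pos: [0.4961, -0.1457, 0.1078]
ee_rot: [-2.218, -2.221, 0.001]
wrist_force: [-0.7, 0.7, 1.0]
grip_width: 0.0498
finger_force: 0.0
t 3.1 pos [ 0.4961 -0.1457  0.1078] F [-0.7  0.7  1. ] w 0.0498 ff 0.0
shift cm [-0.19 -0.05  4.78] turn [-0.002  -0.0011  0.0013]
[[285.62082803 191.65608985]] [[343.85108655 202.67140849]]
```

View pics/c2.png

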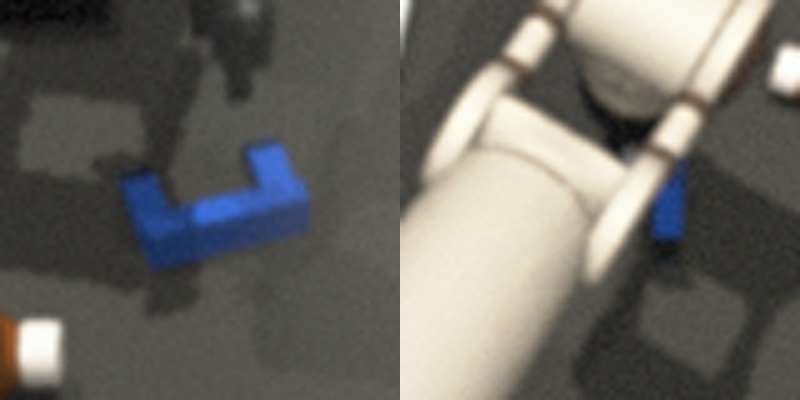

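The scene crop (left) shows the open finger tip at about (287,189), above the middle of the bar, which is at about (288,211). The top view is blocked by the arm. Going down.

```bash
python3 -m crank '[[-0.2,0,3.5,0,0,0,5],[0,0,3.5,0,0,0,5],[0,0,1.7,0,0,0,5],[0,0,1.5,0,0,0,5],[0,0,0,0,0,0,5]]'
python3 -m crank '[[0,0,0,0,0,0,0.5],[0,0,0,0,0,0,0.5],[0,0,0,0,0,0,0.5],[0,0,0,0,0,0,0.5],[0,0,0,0,0,0,0.5],[0,0,0,0,0,0,0.5]]' 50
```

```text
time: 3.82
ee_pos: [0.4952, -0.1456, 0.007]
ee_rot: [-2.219, -2.223, 0.0]
wrist_force: [0.4, -0.2, -0.2]
grip_width: 0.0505
finger_force: 0.0
time: 4.58
ee_pos: [0.4956, -0.1463, 0.0074]
ee_rot: [2.22, 2.223, -0.0]
wrist_force: [0.0, -0.8, -0.6]
grip_width: 0.0051
finger_force: 0.0
```

Run:
```python
from h import *
im=vision.get_image("scene")[:,:,::-1]
p=robot.get_state()["ee_pos"]; print(proj("scene",p))
cv2.imwrite("pics/c3.png",cv2.resize(im[165:245,230:330],(800,600)[:1]+(640,),interpolation=cv2.INTER_CUBIC)[:600])
```

```text
[[285.78967074 215.43592751]]
```

View pics/c3.png

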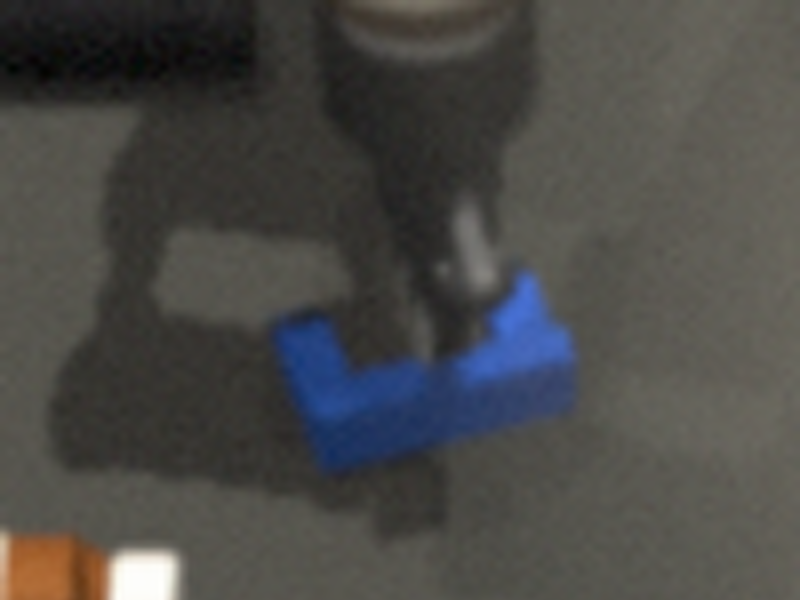

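The crop shows the chock unmoved, with its lower left corner still at (270,224). The closed fingers stand in the gap behind the bar, and the tip shows at about (286,208). The fingers are not where the pose says relative to the bar, so I'll lift and compare the finger tips in the image with their projection.

```bash
python3 -m crank '[[0,0,-4,0,0,0,0.5],[0,0,-4,0,0,0,0.5],[0,0,-2,0,0,0,0.5],[0,0,0,0,0,0,0.5]]'
python3 - <<'E'
from h import *
s=robot.get_state(); print(s["joints"],s["ee_pos"])
for n in("scene","top"): cv2.imwrite(f"pics/{n}_a.png",vision.get_image(n)[:,:,::-1])
E
python3 -m crank '[[0,0,0,0,0,0,8.5],[0,0,0,0,0,0,8.5],[0,0,0,0,0,0,8.5],[0,0,0,0,0,0,8.5],[0,0,0,0,0,0,8.5],[0,0,0,0,0,0,8.5]]' >/dev/null
python3 - <<'E'
from h import *
p=robot.get_state()["ee_pos"]; out=[]
n="scene"
b=vision.get_image(n)[:,:,::-1].copy(); a=cv2.imread("pics/scene_a.png")
for im in (a,b):
    c=cv2.resize(im[130:230,235:335],(400,400),interpolation=cv2.INTER_CUBIC)
    for k in (0,.0425,-.0425):
        q=proj(n,p+[k,0,0])[0]; cv2.circle(c,tuple(int(v) for v in (q-[235,130])*4),3,(0,0,255),1)
    out.append(c)
cv2.imwrite("pics/c4.png",np.hstack(out))
E
```

```text
time: 5.12
ee_pos: [0.4969, -0.147, 0.1092]
ee_rot: [2.217, 2.22, 0.002]
wrist_force: [-0.1, -0.4, 0.7]
grip_width: 0.0049
finger_force: 0.0
[-5.21208746e-01  9.03785283e-02  1.84505524e+00  4.02333490e-06
  1.20206697e+00 -5.22274372e-01] [ 0.49690252 -0.14704581  0.10915484]
```

View pics/c4.png

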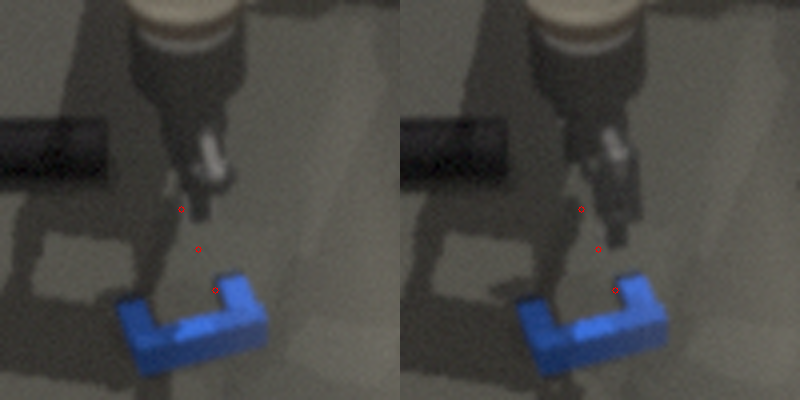

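The crop shows the tip 7 px above its projection, both closed (200,220) and open. The fingers' true end is therefore about 28 mm higher than the reported TCP, and they closed above the bar. I'll go lower, watching the force.

```bash
python3 -m crank '[[0,0,4,0,0,0,5],[0,0,4,0,0,0,5],[0,0,2.4,0,0,0,5],[0,0,0.8,0,0,0,5],[0,0,0.5,0,0,0,5],[0,0,0,0,0,0,5]]'
python3 -m crank '[[0,0,0.3,0,0,0,5],[0,0,0,0,0,0,5]]'
```

```text
time: 6.78
ee_pos: [0.4962, -0.1467, -0.0088]
ee_rot: [2.219, 2.222, 0.001]
wrist_force: [0.3, 0.0, 0.8]
grip_width: 0.0499
finger_force: 0.0
time: 7.02
ee_pos: [0.4958, -0.1464, -0.0123]
ee_rot: [2.22, 2.222, 0.0]
wrist_force: [0.4, 0.3, 0.3]
grip_width: 0.05
finger_force: 0.0
```

```bash
python3 -m crank '[[0,0,0,0,0,0,0.5],[0,0,0,0,0,0,0.5],[0,0,0,0,0,0,0.5],[0,0,0,0,0,0,0.5],[0,0,0,0,0,0,0.5],[0,0,0,0,0,0,0.5]]' 50
```

```text
time: 7.78
ee_pos: [0.496, -0.1465, -0.0122]
ee_rot: [2.22, 2.222, 0.0]
wrist_force: [1.2, -0.2, 5.8]
grip_width: 0.016
finger_force: 49.8
```

```bash
python3 -m crank '[[0,0,0,0,0,0,3.5],[0,0,0,0,0,0,3.5],[0,0,0.3,0,0,0,3.5],[0,0,0.3,0,0,0,3.5],[0,0,0.2,0,0,0,3.5],[0,0,0,0,0,0,3.5]]'
python3 -m crank '[[0,0,0,0,0,0,0.5],[0,0,0,0,0,0,0.5],[0,0,0,0,0,0,0.5],[0,0,0,0,0,0,0.5],[0,0,0,0,0,0,0.5]]' 50
```

```text
time: 8.52
ee_pos: [0.4953, -0.1462, -0.0209]
ee_rot: [-2.22, -2.222, 0.0]
wrist_force: [-0.1, 0.8, 0.4]
grip_width: 0.035
finger_force: 0.0
time: 9.15
ee_pos: [0.4959, -0.1465, -0.0203]
ee_rot: [2.22, 2.222, 0.0]
wrist_force: [1.0, 0.2, 3.3]
grip_width: 0.0165
finger_force: 51.8
```

```bash
python3 -m crank '[[0,0,-2,0,0,0,0.5],[0,0,-5,0,0,0,0.5],[0,0,-5,0,0,0,0.5],[4.89,1.83,0,0,0,0,0.5],[4.89,1.83,0,0,0,0,0.5],[4.89,1.83,0,0,0,0,0.5],[4.89,1.83,0,0,0,0,0.5],[4.89,1.83,0,0,0,0,0.5]]'
python3 -m crank '[[4.89,1.83,0,0,0,0,0.5],[0,0,0,0,0,0.164,0.5],[0,0,0,0.122,0,0,0.5],[0,0,0,0,0,0,0.5]]'
python3 - <<'E'
from h import *
goal([.6055,.147,.0028],-9.4,.122)
c=[]
for n,(x,y) in(("scene",(340,130)),("top",(215,130))):
    im=vision.get_image(n)[:,:,::-1]; c.append(cv2.resize(im[y:y+120,x:x+100],(400,480),interpolation=cv2.INTER_CUBIC))
cv2.imwrite("pics/c5.png",np.hstack(c))
E
```

```text
time: 10.15
ee_pos: [0.5864, 0.0999, 0.0984]
ee_rot: [-2.219, -2.222, 0.002]
wrist_force: [0.6, 0.0, -1.1]
grip_width: 0.0165
finger_force: 51.3
time: 10.65
ee_pos: [0.6053, 0.1466, 0.0974]
ee_rot: [-2.322, -1.97, 0.123]
wrist_force: [0.2, -0.2, -2.3]
grip_width: 0.0163
finger_force: 51.3
t 10.65 pos [0.6053 0.1466 0.0974] F [ 0.2 -0.2 -2.3] w 0.0163 ff 51.293238401412964
shift cm [0.05 1.18 9.39] turn [-0.0017  0.0009  0.0003]
```

View pics/c5.png

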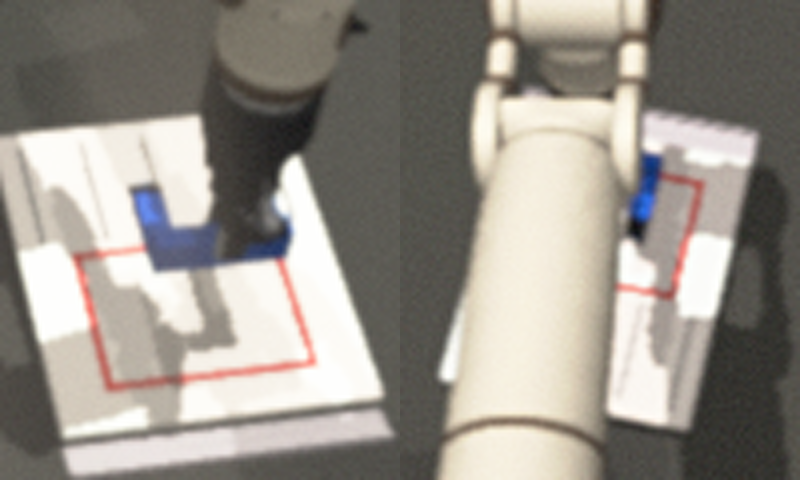

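The scene crop shows the chock held over the outline, feet up the slope. Its bar lower front edge runs from (379,197) to (412,193), and the red outline corners are at (367,227) and (419,221). I'll check against the projection, then go down to just above contact.

```bash
python3 - <<'E'
from h import *
s=robot.get_state(); R=Rn.from_rotvec(s["ee_rot"]).as_matrix(); n=-R[:,2]
for name,P in(("tool",s["ee_pos"]+.0205*n),("world",s["ee_pos"]+[0,0,.028]-.0075*n)):
    print(name,proj("scene",[P+.009*R[:,1]-.05*R[:,0],P+.009*R[:,1]+.05*R[:,0]]).round(1))
E
python3 -m crank '[[0,0.3,3,0,0,0,0.5],[0,0.3,3,0,0,0,0.5],[0,0.3,1.5,0,0,0,0.5],[0,0.3,1,0,0,0,0.5],[0,0,0,0,0,0,0.5]]'
python3 -m crank '[[0,0,0.3,0,0,0,0.5],[0,0,0,0,0,0,0.5]]'
```

```text
tool [[378.8 197.3]
 [412.9 193.3]]
world [[378.4 196.4]
 [412.5 192.4]]
time: 11.38
ee_pos: [0.6067, 0.1469, 0.0136]
ee_rot: [-2.322, -1.972, 0.12]
wrist_force: [-0.8, -0.4, -1.4]
grip_width: 0.0167
finger_force: 51.2
time: 11.62
ee_pos: [0.6067, 0.1471, 0.0112]
ee_rot: [-2.323, -1.972, 0.119]
wrist_force: [0.6, 0.3, -1.4]
grip_width: 0.0165
finger_force: 51.2
```

```bash
python3 -m crank '[[0,-0.1,0.3,0,0,0,0.5],[0,0,0.2,0,0,0,0.5],[0,0,0,0,0,0,0.5]]'
python3 -m crank '[[0,0,0.2,0,0,0,0.5],[0,0,0,0,0,0,0.5]]'
python3 -m crank '[[0,0,0.1,0,0,0,0.5],[0,0,0,0,0,0,0.5]]'
```

```text
time: 12.0
ee_pos: [0.6044, 0.1473, 0.0054]
ee_rot: [-2.322, -1.971, 0.121]
wrist_force: [-0.5, 0.7, -1.5]
grip_width: 0.0166
finger_force: 51.2
time: 12.25
ee_pos: [0.6043, 0.1473, 0.0036]
ee_rot: [-2.322, -1.971, 0.121]
wrist_force: [0.1, -1.5, -1.6]
grip_width: 0.0166
finger_force: 51.2
time: 12.5
ee_pos: [0.6042, 0.1473, 0.0027]
ee_rot: [-2.322, -1.971, 0.121]
wrist_force: [-0.2, 0.1, -1.6]
grip_width: 0.0166
finger_force: 51.2
```

```bash
python3 -m crank '[[0,0,0.1,0,0,0,0.5],[0,0,0,0,0,0,0.5]]' | sed -n '2p;4p'
python3 -m crank '[[0,0,0.1,0,0,0,0.5],[0,0,0,0,0,0,0.5]]'| sed -n '2p;4p'
python3 -m crank '[[0,0,0.1,0,0,0,0.5],[0,0,0,0,0,0,0.5]]'| sed -n '2p;4p'
```

```text
ee_pos: [0.6044, 0.1473, 0.0025]
wrist_force: [-2.5, -0.5, 4.8]
ee_pos: [0.6045, 0.1473, 0.0024]
wrist_force: [-3.9, -0.5, 9.1]
ee_pos: [0.6045, 0.1473, 0.0024]
wrist_force: [-6.9, -2.0, 14.6]
```

```bash
python3 -m crank '[[0,0,-0.15,0,0,0,0.5],[0,0,0,0,0,0,4],[0,0,0,0,0,0,4],[0,0,0,0,0,0,4],[0,0,0,0,0,0,4],[0,0,-3,0,0,0,5],[0,0,-4,0,0,0,6],[0,0,-4,0,0,0,6]]'
python3 -m crank '[[0,0,0,-0.122,0,0,8.5],[-4.8,-1,0,0,0,-0.15,8.5],[-5,-1,0,0,0,0,8.5],[-5,-1,0,0,0,0,8.5],[-5,-1,0,0,0,0,8.5],[-5,-1,0,0,0,0,8.5],[-5,0,0,0,0,0,8.5],[0,0,0,0,0,0,8.5]]'
python3 - <<'E'
from h import *
goal([.549,-.358,.03],-17.6)
c=[]
for n,(x,y) in(("scene",(340,150)),("top",(215,130))):
    im=vision.get_image(n)[:,:,::-1]; cv2.imwrite(f"pics/{n}_b.png",im); c.append(cv2.resize(im[y:y+110,x:x+100],(400,440),interpolation=cv2.INTER_CUBIC))
cv2.imwrite("pics/c6.png",np.hstack(c))
E
```

```text
time: 14.25
ee_pos: [0.6173, 0.1451, 0.1114]
ee_rot: [-2.322, -1.971, 0.121]
wrist_force: [1.0, 0.3, 0.3]
grip_width: 0.0599
finger_force: 0.0
time: 15.25
ee_pos: [0.5563, -0.1534, 0.1107]
ee_rot: [2.24, 2.201, -0.0]
wrist_force: [1.1, -0.4, -0.1]
grip_width: 0.085
finger_force: 0.0
t 15.25 pos [ 0.5563 -0.1534  0.1107] F [ 1.1 -0.4 -0.1] w 0.085 ff 0.0
shift cm [-20.47  -0.38   8.09] turn [0.0009 0.0009 0.2896]
```

View pics/c6.png

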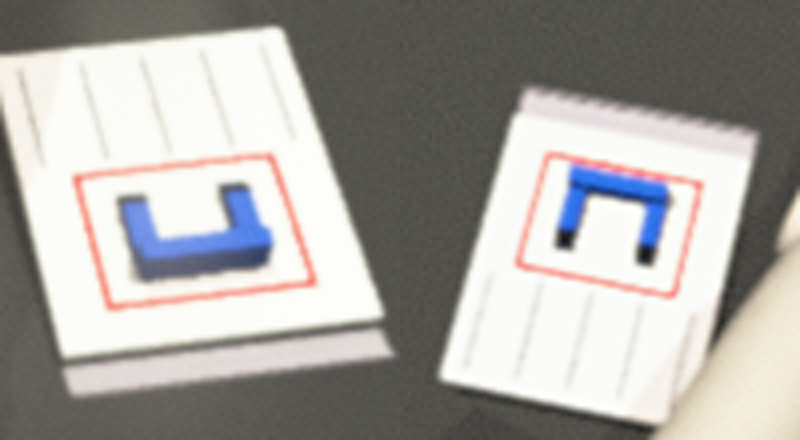

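The crop shows the chock flat inside the red outline. Its bar front edge, (374,220) to (408,216), is parallel to the outline, its feet point up the slope, and it is centred across the slope in both views. Now to the bottle.

```bash
python3 -m crank '[[-5.12,-0.1,0,0,0,0,8.5],[-5.12,-0.1,0,0,0,0,8.5],[-5.12,-0.1,0,0,0,0,8.5],[-5.12,-0.1,0,0,0,0,8.5],[0,0,0,0,0,0.145,8.5],[0,0,0,0,0,0.145,8.5],[0,0,0,0,0,0,8.5]]' >/dev/null
python3 - <<'E'
from h import *
goal([.549,-.358,.03],-17.6)
# chock from release pose, predicted bar bottom front edge; seen (374.2,220),(407.5,215.5)
y=np.radians(-9.4);t=np.radians(7);xb=np.array([np.cos(y)*np.cos(t),np.sin(y)*np.cos(t),-np.sin(t)]);yb=np.array([-np.sin(y),np.cos(y),0]);n=np.cross(xb,yb)
P=np.array([.6045,.1473,.0024])+.0205*n
print(proj("scene",[P+.009*xb-.05*yb,P+.009*xb+.05*yb]).round(1)); O=P-.031*xb; A=O-.053*xb+.025*n
print("chock",O,"axis target",A,"n",n)
E
```

```text
t 16.23 pos [ 0.5504 -0.3533  0.1102] F [-0.1  0.1  1.4] w 0.085 ff 0.0
shift cm [-0.49  0.01  8.02] turn [-0.0004 -0.0005  0.0074]
[[375.4 219.7]
 [408.  215.7]]
chock [0.576609   0.15191732 0.02652515] axis target [0.52771625 0.16001147 0.05779787] n [ 0.1202329  -0.01990443  0.99254615]
```

```bash
python3 -m crank '[[-0.4,0,3,0,0,0,8.5],[0,0,2.5,0,0,0,8.5],[0,0,1.5,0,0,0,8.5],[0,0,1,0,0,0,8.5],[0,0,0,0,0,0,8.5]]'
python3 -m crank '[[0,0,1,0,0,0,8.5],[0,0,1,0,0,0,8.5],[0,0,1,0,0,0,8.5],[0,0,1,0,0,0,8.5],[0,0,0.4,0,0,0,8.5],[0,0,0,0,0,0,8.5]]'
```

```text
time: 16.85
ee_pos: [0.5486, -0.3581, 0.0301]
ee_rot: [-2.53, -1.862, 0.0]
wrist_force: [0.2, -1.0, -0.1]
grip_width: 0.085
finger_force: 0.0
time: 17.6
ee_pos: [0.5484, -0.3584, -0.0139]
ee_rot: [-2.531, -1.86, 0.0]
wrist_force: [-0.2, -0.1, 0.1]
grip_width: 0.0852
finger_force: 0.0
```

```bash
python3 -m crank '[[0,0,0,0,0,0,4],[0,0,0,0,0,0,4],[0,0,0,0,0,0,4],[0,0,0,0,0,0,4],[0,0,0,0,0,0,4],[0,0,0,0,0,0,4],[0,0,0,0,0,0,4]]' 40
```

```text
time: 18.48
ee_pos: [0.5489, -0.3588, -0.0127]
ee_rot: [2.531, 1.86, 0.0]
wrist_force: [-1.7, 1.1, 5.1]
grip_width: 0.0488
finger_force: 41.4
```

```bash
python3 -m crank '[[0,0,-1,0,0,0,4],[0,0,-2,0,0,0,4],[0,0,-4,0,0,0,4],[0,0,-4,0,0,0,4],[0,0,-2,0,0,0,4],[0,0,0,0,0,0,4],[0,0,0,0,0,0,4]]' 60
python3 - <<'E'
from h import *
s=robot.get_state(); p=s["ee_pos"]; R=Rn.from_rotvec(s["ee_rot"]).as_matrix()
A=p+[0,0,.037+.0127]   # bottle axis at same offset as at grasp
print(A, R.round(3).tolist(), "proj mid, barrel ends, cap end", proj("scene",[A+R[:,0]*k for k in (0,-.06,.06,.094)]).round(1).tolist())
im=vision.get_image("scene")[:,:,::-1]; cv2.imwrite("pics/c7.png",cv2.resize(im[180:270,170:290],(800,600),interpolation=cv2.INTER_CUBIC))
E
```

```text
time: 19.35
ee_pos: [0.5475, -0.3576, 0.1143]
ee_rot: [-2.528, -1.859, 0.001]
wrist_force: [-0.0, 1.2, -3.4]
grip_width: 0.0483
finger_force: 62.8
[ 0.5475275  -0.35756892  0.16396314] [[0.298, 0.954, -0.003], [0.954, -0.298, 0.003], [0.002, -0.003, -1.0]] proj mid, barrel ends, cap end [[211.9, 209.2], [188.9, 209.6], [234.9, 208.8], [247.9, 208.6]]
```

View pics/c7.png

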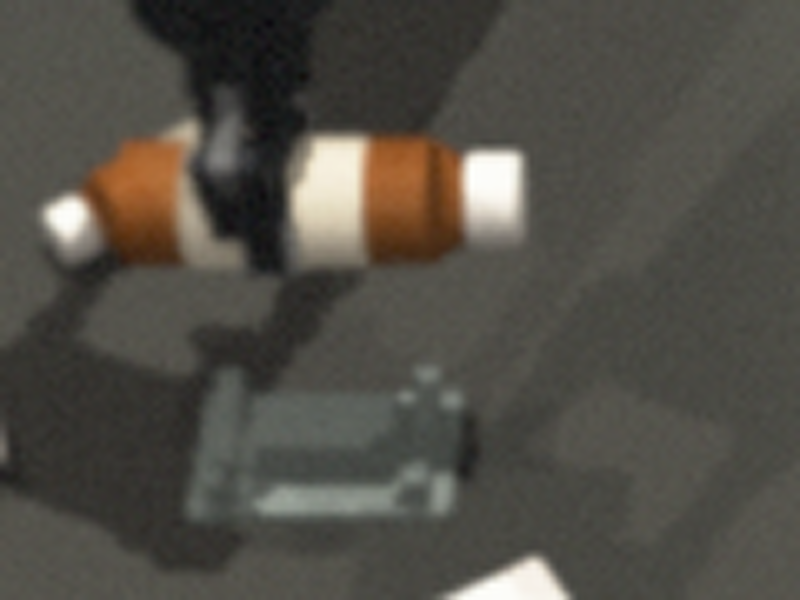

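The crop shows the bottle level in the grip. Its label middle is at scene (211,210) against a predicted (212,209), so it is held at its middle. The small amber bottle shows behind it, untouched. Carrying to the board.

```bash
python3 -m crank '[[0,0,0,0,0,-0.143,4],[2,-0.5,0,0,0,0,4],[5,-1.13,0,0,0,0,4],[5,-1.13,0,0,0,0,4],[5,-1.13,0,0,0,0,4],[5,-1.13,0,0,0,0,4],[5,-1.13,0,0,0,0,4],[5,-1.13,0,0,0,0,4]]' | sed -n 2,4p
python3 -m crank '[[5,-1.13,0,0,0,0,4],[5,-1.13,0,0,0,0,4],[5,-1.13,0,0,0,0,4],[3,-0.8,0,0,0,0,4],[0,0,0,0.122,0,0,4],[0,0,0,0,0,0,4]]'
python3 - <<'E'
from h import *
xb=np.array([.9792,-.1621,-.1219]); n=np.array([ 0.1202,-0.0199,0.9925]); A=np.array([.5277,.1600,.0578])
goal(A-.006*xb-.0497*n,-9.4,.122)
E
```

```text
ee_pos: [0.5262, -0.0291, 0.1147]
ee_rot: [-2.39, -2.035, 0.002]
wrist_force: [1.0, -0.4, -3.7]
time: 21.15
ee_pos: [0.5151, 0.1531, 0.1144]
ee_rot: [-2.319, -1.974, 0.124]
wrist_force: [-0.7, 0.4, -4.0]
grip_width: 0.0484
finger_force: 63.6
t 21.15 pos [0.5151 0.1531 0.1144] F [-0.7  0.4 -4. ] w 0.0484 ff 63.5590660572052
shift cm [ 0.9   1.24 10.44] turn [-0.0024  0.0015  0.0038]
```

```bash
python3 -m crank '[[0.9,1.2,2,0,0,0.004,4],[0,0,3,0,0,0,4],[0,0,2.5,0,0,0,4],[0,0,1.5,0,0,0,4],[0,0,0.7,0,0,0,4],[0,0,0,0,0,0,4]]'
python3 - <<'E'
from h import *
xb=np.array([.9792,-.1621,-.1219]); n=np.array([ 0.1202,-0.0199,0.9925]); A=np.array([.5277,.1600,.0578])
goal(A-.006*xb-.0497*n,-9.4,.122)
c=[];s=robot.get_state(); R=Rn.from_rotvec(s["ee_rot"]).as_matrix(); M=s["ee_pos"]-.0497*R[:,2]
print(proj("scene",[M+R[:,0]*k for k in (0,-.06,.06,.094)]).round(1).tolist())
im=vision.get_image("scene")[:,:,::-1]; cv2.imwrite("pics/c8.png",cv2.resize(im[150:240,340:440],(800,720),interpolation=cv2.INTER_CUBIC)[:600])
E
```

```text
time: 21.9
ee_pos: [0.5166, 0.1621, 0.0188]
ee_rot: [-2.324, -1.97, 0.121]
wrist_force: [0.8, -0.4, -3.1]
grip_width: 0.0482
finger_force: 63.7
t 21.9 pos [0.5166 0.1621 0.0188] F [ 0.8 -0.4 -3.1] w 0.0482 ff 63.65885138511658
shift cm [-0.03  0.04  0.97] turn [ 0.0004  0.0005 -0.0002]
[[385.3, 184.2], [366.0, 186.4], [404.4, 182.1], [415.1, 180.9]]
```

View pics/c8.png

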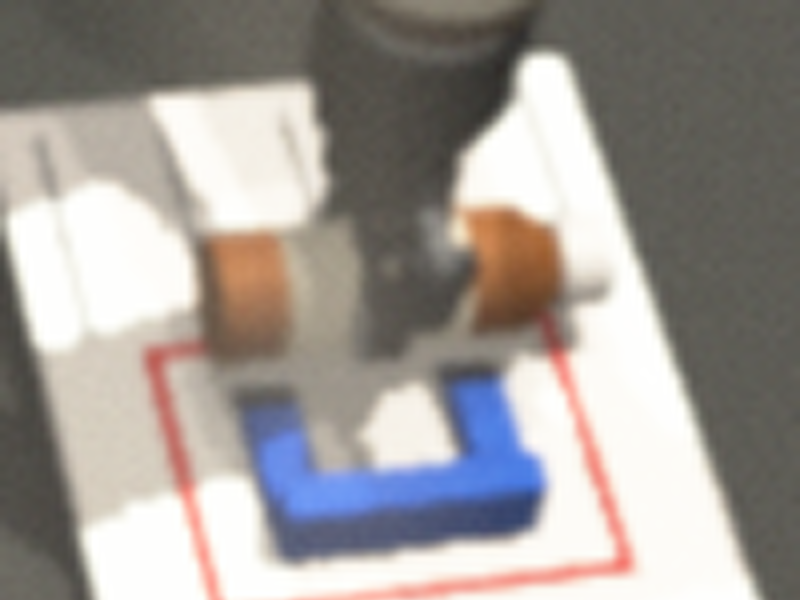

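The crop shows the bottle above the board, parallel to the bar, just up-slope of the feet. The label middle is at about (388,187). Allowing for the oblique view, that is within about 1 mm of the chock's middle. Lowering it onto the board.

```bash
python3 -m crank '[[-0.1,0,0.3,0,0,0,4],[0,0,0.3,0,0,0,4],[0,0,0,0,0,0,4]]' | sed -n '2p;4p'
python3 -m crank '[[0,0,0.15,0,0,0,4],[0,0,0,0,0,0,4]]' | sed -n '2p;4p'
python3 -m crank '[[0,0,0.1,0,0,0,4],[0,0,0,0,0,0,4]]' | sed -n '2p;4p'
python3 -m crank '[[0,0,0.1,0,0,0,4],[0,0,0,0,0,0,4]]' | sed -n '2p;4p'
```

```text
ee_pos: [0.5155, 0.1613, 0.0126]
wrist_force: [0.0, -0.1, -3.0]
ee_pos: [0.5154, 0.1614, 0.0112]
wrist_force: [-0.3, -0.6, -3.0]
ee_pos: [0.5153, 0.1614, 0.0102]
wrist_force: [-0.4, -0.5, -3.8]
ee_pos: [0.5154, 0.1614, 0.0094]
wrist_force: [0.3, 0.2, -2.3]
```

```bash
for i in 1 ; do :; done
python3 -m crank '[[0,0,0.1,0,0,0,4],[0,0,0,0,0,0,4]]' | sed -n '2p;4p'
python3 -m crank '[[0,0,0.1,0,0,0,4],[0,0,0,0,0,0,4]]' | sed -n '2p;4p'
python3 -m crank '[[0,0,0.1,0,0,0,4],[0,0,0,0,0,0,4]]' | sed -n '2p;4p'
```

```text
ee_pos: [0.5154, 0.1614, 0.0093]
wrist_force: [-2.4, -1.5, 5.9]
ee_pos: [0.5155, 0.1614, 0.0093]
wrist_force: [-5.3, -1.4, 12.6]
ee_pos: [0.5155, 0.1614, 0.0092]
wrist_force: [-8.0, -1.6, 17.1]
```

```bash
python3 -m crank '[[0,0,-0.25,0,0,0,4],[0,0.2,0,0,0,0,4],[0,0.1,0,0,0,0,4],[0,0,0,0,0,0,4]]' | sed -n '2p;4p'
python3 -m crank '[[0,0.1,0,0,0,0,4],[0,0,0,0,0,0,4]]' | sed -n '2p;4p'
python3 -m crank '[[0,0.1,0,0,0,0,4],[0,0,0,0,0,0,4]]' | sed -n '2p;4p'
python3 -m crank '[[0,0.1,0,0,0,0,4],[0,0,0,0,0,0,4]]' | sed -n '2p;4p'
```

```text
ee_pos: [0.5177, 0.1612, 0.009]
wrist_force: [-4.1, 0.2, 6.8]
ee_pos: [0.5187, 0.1611, 0.0089]
wrist_force: [-3.6, 0.5, 6.7]
ee_pos: [0.5197, 0.161, 0.0088]
wrist_force: [-3.8, 1.2, 7.4]
ee_pos: [0.5206, 0.1608, 0.0087]
wrist_force: [-4.3, 0.5, 6.7]
```

```bash
python3 -m crank '[[0,0.1,0,0,0,0,4],[0,0,0,0,0,0,4]]' | sed -n '2p;4p'
python3 -m crank '[[0,0.1,0,0,0,0,4],[0,0,0,0,0,0,4]]' | sed -n '2p;4p'
python3 -m crank '[[0,0.1,0,0,0,0,4],[0,0,0,0,0,0,4]]' | sed -n '2p;4p'
```

```text
ee_pos: [0.5212, 0.1607, 0.0086]
wrist_force: [-5.6, 1.7, 8.1]
ee_pos: [0.5221, 0.1606, 0.0085]
wrist_force: [-5.9, 1.2, 8.1]
ee_pos: [0.5231, 0.1605, 0.0083]
wrist_force: [-4.2, 0.4, 9.6]
```

I have used all ten viewings, so from here I measure in numbers only: has the chock moved, compared with the earlier picture?

Run:
```python
from h import *
b=cv2.imread("pics/scene_b.png"); a=vision.get_image("scene")[:,:,::-1].copy()
def edge(im):
    m=im[:,:,0].astype(float)-im[:,:,2]; m=m[206:228,378:406]; return (m>40).sum(0), m.clip(0,90).sum(0)/90
eb,ea=edge(b),edge(a); print((ea[0]-eb[0]).mean(),np.median(ea[1]-eb[1]))
for box in((362,224,410,235),(370,210,412,226)):
    x0,y0,x1,y1=box
    g=[cv2.GaussianBlur(cv2.cvtColor(i,cv2.COLOR_BGR2HSV)[y0:y1,x0:x1,1].astype(np.float32),(0,0),1) for i in(b,a)]
    print(box,cv2.phaseCorrelate(*g,cv2.createHanningWindow((x1-x0,y1-y0),cv2.CV_32F)))
O=np.array([.6177,.1451,.024]); print("px per mm x",proj("scene",[O,O+[.01,-.0016,-.0012]]))
```

```text
1.4285714285714286 0.9888888888888894
(362, 224, 410, 235) ((0.15021540332964634, -0.19053929100584277), 0.9369395520124171)
(370, 210, 412, 226) ((0.5284733800102863, 0.5176710366899338), 0.9322215822007921)
px per mm x [[392.03890617 217.64069536]
 [392.93064969 220.46456488]]
```

The chock has moved about 2 mm down the slope relative to the outline, which still leaves roughly 14 mm of margin. So the bottle is against both wedges. Easing the pressure and opening slowly.

```bash
python3 -m crank '[[0,0,-0.08,0,0,0,4],[0,0,0,0,0,0,4],[0,0,0,0,0,0,5],[0,0,0,0,0,0,5.1],[0,0,0,0,0,0,5.2],[0,0,0,0,0,0,5.3],[0,0,0,0,0,0,5.4],[0,0,0,0,0,0,5.5]]' 20
python3 -m crank '[[0,0,0,0,0,0,6],[0,0,0,0,0,0,7],[0,0,0,0,0,0,8],[0,0,0,0,0,0,8.5],[0,0,0,0,0,0,8.5],[0,0,0,0,0,0,8.5]]'
```

```text
time: 26.88
ee_pos: [0.5242, 0.1599, 0.0086]
ee_rot: [-2.324, -1.971, 0.121]
wrist_force: [0.6, -0.1, 0.1]
grip_width: 0.055
finger_force: 0.0
time: 27.62
ee_pos: [0.5241, 0.1599, 0.0085]
ee_rot: [-2.323, -1.971, 0.121]
wrist_force: [0.7, -0.6, 0.0]
grip_width: 0.0848
finger_force: 0.0
```

Before I pull away, I'll check that the bottle is still between the fingers, then retreat straight up.

```bash
python3 -m crank '[[0,0,-2,0,0,0,8.5],[0,0,-3,0,0,0,8.5],[0,0,-4,0,0,0,8.5],[0,0,-5,0,0,0,8.5],[0,0,0,0,0,0,8.5]]' | sed -n '2p;4p'
python3 -m crank '[[-6,0,-1,0,0,0,8.5],[-6,0,-1,0,0,0,8.5],[-6,0,-1,0,0,0,8.5],[-6,0,0,0,0,0,8.5],[-6,0,0,0,0,0,8.5],[0,0,0,0,0,0,8.5]]' | sed -n '2p;4p'
python3 - <<'E'
from h import *
import time
def meas(n,box,blue,bot):
    im=vision.get_image(n)[:,:,::-1].copy(); H,S,V=cv2.split(cv2.cvtColor(im,cv2.COLOR_BGR2HSV))
    am=big(((H<20)&(S>110)&(V>30)&(V<190)).astype(np.uint8),box); am=cv2.morphologyEx(am,cv2.MORPH_OPEN,np.ones((3,3),np.uint8))
    k,l,st,ce=cv2.connectedComponentsWithStats(am); print(n,"amber",[(st[i].tolist(),ce[i].round(1).tolist()) for i in range(1,k) if st[i][4]>8])
    ch=big(((H>100)&(H<130)&(S>120)).astype(np.uint8),blue); print("blue",cv2.minAreaRect(cv2.findNonZero(ch)),cv2.approxPolyN(cv2.convexHull(cv2.findNonZero(ch)),4).reshape(-1,2).tolist())
    return im
for i in range(2):
    s=meas("scene",(350,165,430,215),(360,185,420,226),0); t=meas("top",(235,165,300,230),(240,165,300,205),0)
cv2.imwrite("pics/s_end.png",s);cv2.imwrite("pics/t_end.png",t)
xb=np.array([.9792,-.1621,-.1219]); n=np.array([ 0.1202,-0.0199,0.9925]); yb=np.array([.1633,.9866,0])
A=np.array([.5300,.1595,.0575])
for v in("scene","top"): print(v,"pred mid,ends,label",proj(v,[A+yb*k for k in(0,-.06,.06,-.0485,.0485,.094)]).round(1).tolist())
E
```

```text
ee_pos: [0.5447, 0.1574, 0.1525]
wrist_force: [1.0, 0.3, -0.2]
ee_pos: [0.4943, -0.1426, 0.1764]
wrist_force: [0.1, 0.2, -0.1]
scene amber [([400, 181, 9, 12, 87], [404.3, 187.1])]
blue ((389.62933349609375, 207.69825744628906), (15.659677505493164, 33.32233428955078), 79.50852966308594) [[375, 214], [372, 203], [402, 197], [408, 213]]
top amber [([245, 187, 9, 11, 77], [249.0, 191.7]), ([272, 192, 7, 12, 68], [275.5, 197.7])]
blue ((268.4012756347656, 180.214599609375), (24.32015609741211, 15.518574714660645), 13.392498016357422) [[279, 191], [255, 185], [258, 171], [282, 175]]
scene amber [([400, 181, 9, 12, 89], [404.2, 187.2])]
blue ((389.46014404296875, 206.04330444335938), (15.278409957885742, 34.719871520996094), 87.61405944824219) [[375, 214], [372, 203], [402, 197], [408, 213]]
top amber [([245, 187, 9, 11, 74], [248.9, 191.6]), ([272, 192, 7, 11, 64], [275.5, 197.4])]
blue ((268.4012756347656, 180.214599609375), (24.32015609741211, 15.518574714660645), 13.392498016357422) [[279, 191], [255, 185], [258, 171], [282, 175]]
scene pred mid,ends,label [[385.5, 188.5], [366.2, 190.7], [404.5, 186.3], [369.9, 190.3], [400.9, 186.7], [415.2, 185.1]]
top pred mid,ends,label [[264.1, 194.3], [279.4, 197.3], [248.9, 191.3], [276.5, 196.7], [251.8, 191.9], [240.3, 189.7]]
```

Run:
```python
from h import *
xb=np.array([.9792,-.1621,-.1219]); n=np.array([ 0.1202,-0.0199,0.9925]); yb=np.array([.1633,.9866,0])
O=np.array([.5766,.1519,.0265])+.002*xb; A=O-.053*xb+.025*n
for v in("scene","top"):
    im=cv2.imread(f"pics/{v[0]}_end.png"); cam=vision.calibration(v)["cam_to_world"][:3,3]
    d=cam-A; d/=np.linalg.norm(d); m=d-(d@yb)*yb; m/=np.linalg.norm(m)
    print(v,"bar top corners",proj(v,[O+a*xb+b*yb+.032*n for a in(.022,.04) for b in(-.05,.05)]).round(1).tolist(),"axis",A.round(4))
    # brightness profile along the near line of the bottle: R-B difference
    ks=np.arange(-.07,.1,.003); P=proj(v,[A+.025*m+k*yb for k in ks]).astype(np.float32)
    g=cv2.remap(im,P[None,:,0],P[None,:,1],cv2.INTER_LINEAR)[0].astype(int)
    print("bottle R-B",[(int(k*1000),int(x)) for k,x in zip(ks,g[:,2]-g[:,0])])
    ks=np.arange(-.06,.0601,.003); P=proj(v,[O+.031*xb+.032*n+k*yb for k in ks]).astype(np.float32)
    g=cv2.remap(im,P[None,:,0],P[None,:,1],cv2.INTER_LINEAR)[0].astype(int)
    print("bar B-R",[(int(k*1000),int(x)) for k,x in zip(ks,g[:,0]-g[:,2])])
```

```text
scene bar top corners [[375.5, 209.1], [408.5, 205.1], [377.0, 214.1], [410.1, 210.0]] axis [0.5297 0.1597 0.0575]
bottle R-B [(-70, 29), (-67, 33), (-64, 45), (-61, 70), (-57, 82), (-54, 82), (-51, 83), (-48, 82), (-45, 81), (-42, 79), (-39, 72), (-36, 45), (-33, 19), (-30, 11), (-27, 9), (-24, 8), (-21, 9), (-18, 9), (-15, 9), (-12, 9), (-9, 9), (-6, 8), (-3, 8), (0, 8), (2, 8), (5, 8), (8, 9), (11, 8), (14, 8), (17, 8), (20, 8), (23, 8), (26, 8), (29, 11), (32, 24), (35, 74), (38, 98), (41, 100), (44, 95), (47, 88), (50, 89), (53, 90), (56, 93), (59, 98), (62, 97), (65, 79), (68, 48), (71, 20), (74, 6), (77, 4), (80, 5), (83, 5), (86, 4), (89, 3), (92, 2), (95, 2), (98, 8)]
bar B-R [(-60, 46), (-56, 87), (-53, 100), (-50, 115), (-47, 120), (-44, 118), (-41, 115), (-38, 104), (-35, 103), (-32, 100), (-29, 101), (-26, 100), (-23, 100), (-20, 102), (-17, 102), (-14, 104), (-11, 106), (-8, 105), (-5, 106), (-2, 107), (0, 106), (3, 108), (6, 113), (9, 122), (12, 131), (15, 139), (18, 143), (21, 146), (24, 149), (27, 150), (30, 153), (33, 154), (36, 150), (39, 132), (42, 90), (45, 29), 
[... 507 characters left out ...]
(29, 3), (32, 6), (35, 16), (38, 57), (41, 96), (44, 123), (47, 134), (50, 130), (53, 125), (56, 121), (59, 120), (62, 127), (65, 114), (68, 83), (71, 48), (74, 20), (77, 4), (80, 0), (83, 1), (86, 2), (89, 2), (92, 3), (95, 3), (98, 3)]
bar B-R [(-60, -6), (-56, -7), (-53, 12), (-50, 53), (-47, 119), (-44, 162), (-41, 176), (-38, 173), (-35, 169), (-32, 171), (-29, 174), (-26, 177), (-23, 181), (-20, 179), (-17, 173), (-14, 171), (-11, 173), (-8, 176), (-5, 179), (-2, 181), (0, 178), (3, 173), (6, 175), (9, 176), (12, 178), (15, 179), (18, 182), (21, 182), (24, 176), (27, 174), (30, 175), (33, 176), (36, 183), (39, 183), (42, 157), (45, 114), (48, 55), (51, 10), (54, -2), (57, -2), (60, 0)]
```

Run:
```python
from h import *
for v,boxes in(("scene",[(366,206,416,226),(366,206,390,226),(392,204,416,224),(362,224,424,234)]),("top",[(252,166,288,180),(250,166,270,184),(268,168,288,186),(246,140,300,172)])):
    b=cv2.imread(f"pics/{v}_b.png"); a=cv2.imread(f"pics/{v[0]}_end.png")
    for x0,y0,x1,y1 in boxes:
        g=[(i[y0:y1,x0:x1,0].astype(np.float32)-i[y0:y1,x0:x1,2]) for i in(b,a)]
        print(v,(x0,y0,x1,y1),np.round(cv2.phaseCorrelate(*g,cv2.createHanningWindow((x1-x0,y1-y0),cv2.CV_32F))[0],2))
O=np.array([.6066,.147,.05]); 
for v in("scene","top"): q=proj(v,[O,O+[.00987,-.00163,-.0012],O+[.0016,.0099,0]]); print(v,"10mm x",q[1]-q[0],"10mm y",q[2]-q[0])
```

```text
scene (366, 206, 416, 226) [0.47 0.83]
scene (366, 206, 390, 226) [0.43 0.76]
scene (392, 204, 416, 224) [0.2  0.76]
scene (362, 224, 424, 234) [-0.04 -0.33]
top (252, 166, 288, 180) [0.37 0.03]
top (250, 166, 270, 184) [ 0.07 -0.45]
top (268, 168, 288, 186) [0.55 0.04]
top (246, 140, 300, 172) [0.2  0.06]
scene 10mm x [0.87198029 2.78280356] 10mm y [ 3.29020095 -0.41032157]
top 10mm x [ 0.59871262 -2.33824498] 10mm y [-2.51905479 -0.4749915 ]
```

```bash
python3 -c "
from bench import order
print(order.sign_off())"
```

```text
the job is handed in; nothing more can be done
None
```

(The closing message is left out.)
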